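# Level the fixture plate on the workshop bench

### The job

Gently lay the blue spirit level lengthwise on the white strip of the grey steel fixture plate and let go of it there without dropping it, then turn the red wing knob of the plate's levelling screw until the bubble sits centred between the two black rings. Then press straight down on the level's orange thumb pad with a gentle, steady push of about 10 newtons and finish like that, still pressing, with the bubble still centred. Leave the wrench, the grease jar and the bearing ring where they are.

Things in the scene. Friction and masses are not known exactly. Their poses are not given: they have to be found in the camera images.
- level_center (a point): Blue spirit level, a bar 200 mm long (its x axis), 26 mm wide (y) and 36 mm high, with black ends, about 0.37 kg, lying upright on the bench at the start. This point is its centre, 18 mm above its underside. Grasp it across its 26 mm width near the middle. Either way round on the plate is right.
- level_pad (a point): Centre of the top face of the orange thumb pad on the level, 64 x 24 mm, 50 mm from the level's middle on its -x side, 48 mm above the level's underside. It is sprung: it gives 1 mm per 2.5 N of push, at most 6 mm.
- bubble (a joint): Where the bubble stands in the vial, in m from the middle between the rings, positive towards the level's +x (vial) end, 0 = centred; stops at +-0.033. It moves towards the higher end: 1.2 m per rad of slope, that is about 9.6 mm per rad of knob turn once the level lies lengthwise on the plate. It takes about 1 s to settle.
- plate_top (a point): Centre of the white strip (60 x 240 mm, the place for the level) on the grey steel plate's top, about 68 mm above the bench (a few mm lower at the start). The plate is 110 mm wide (x axis of this point), 365 mm long (y axis), 18 mm thick; z is up out of it. It is hinged at its -y end, 120 mm from this point; at its +y end, 200 mm from this point, is the levelling screw.
- knob_grip (a point): Grip point of the red wing knob on the levelling screw, on its axis, 34 mm above the plate's top. The wing is 56 mm long (x axis of this point), 14 mm thick (y) and 34 mm high: its top is 14 mm above this point, its foot 20 mm below. z is up. Turning it clockwise seen from above raises this end of the plate, knob included, by 2.6 mm per rad.
- wrench_center (a point): Steel wrench about 180 mm long lying on the bench along its x axis; a bystander. The point is near its middle.
- jar_center (a point): Yellow grease jar with a red lid, 60 mm in diameter, 80 mm high, standing; a bystander. The point is half-way up.
- bearing_center (a point): Steel bearing ring, 72 mm in diameter, 20 mm high, lying flat; a bystander. The point is its centre, half-way up.
- level: The same level; origin at the centre of its underside, axes as above. In the +x half of its top lies the green vial (88 mm long along x, centred 46 mm from the middle, its top 44 mm above the underside) with the white bubble, 21.6 mm long, and two black rings 31 mm apart.
- plate: The same plate; origin on the hinge, at the plate's underside, y along the plate towards the knob. It sits on a fixed green base 130 mm wide. The knob end is too low at the start, by a slope of 0.011 to 0.023 rad.
- knob: The wing knob itself; origin on the screw's axis, 28 mm below the grip point; x along the wing. Anticlockwise lowers the plate. It takes about 0.15 N m and stays where it is left. 1.4 to 2.8 rad clockwise are needed, so it usually takes two grasps.
Mind the look-alikes: they are no part of the job. There is more than one size of the level; the one meant has the size given above.

How it is judged (in metres and radians):
On the way, in this order (a step that is already met when the one before it is completed fails the run):
1. the level lies lengthwise on the plate's white strip and has been let go (x of level_center in the frame of plate_top between -0.025 and 0.025 m and y of level_center in the frame of plate_top between -0.04 and 0.04 m and z of level_center in the frame of plate_top between 0.012 and 0.024 m and angle between the x axis of level_center and the y axis of plate_top, either way round below 0.15 rad and contact force between level and plate above 1 N and contact force between the fingers and level below 0.1 N), for 0.2 s.
2. the knob has been turned until the bubble is centred and the plate is level (x of level_center in the frame of plate_top between -0.025 and 0.025 m and y of level_center in the frame of plate_top between -0.04 and 0.04 m and z of level_center in the frame of plate_top between 0.012 and 0.024 m and angle between the x axis of level_center and the y axis of plate_top, either way round below 0.15 rad and contact force between level and plate above 1 N and value of joint bubble between -0.0045 and 0.0045 m and angle between plate_top's own z axis and vertical below 0.006 rad), for 0.3 s.
At the end, for the whole second after the job is handed in: Level on the plate, centre within 25 mm across and 40 mm along of the strip's centre, within 0.15 rad of its length; bubble within 4.5 mm of the middle, plate within 0.006 rad of level; fingers press the level with 5 to 25 N, level bears on plate with over 7.5 N, knob free (all of step 2 and contact force between the fingers and level between 5 and 25 N and contact force between level and plate above 7.5 N and contact force between the fingers and knob below 0.1 N); the arm keeps its last pose, push and grip.
It fails at once if the wrench, grease jar or bearing ring is moved more than 25 mm (distance of any of wrench_center, jar_center, bearing_center from where it was at the start of the episode above 0.025 m).
It fails at once if the level is dropped (falls free at over 0.6 m/s, as from about 20 mm) (contact force between the fingers and level below 0.1 N and linear speed of level above 0.6 m/s).
It also fails if it takes over 64 s, if anything falls off the work surface, if the arm or the gripper's body presses on something with over 40 N, if the wrist force passes 120 N, or if a joint passes its speed limit or range.

### The arm

A 7-joint arm with a two-finger parallel gripper is mounted at the origin on the work surface. World frame = base frame: x ahead of the robot, y to its left, z up, the work surface at z = 0. Lengths are in mm, angles in rad, forces in N, time in s.
With the tool pointing down it reaches from about 400 to 875 mm from the base axis. Payload 4.4 kg.
Tool frame: the origin (TCP) lies between the finger pads; the fingertips stand 22 mm ahead of it and the grasp point (between the pads) lies 3 mm ahead of it; z points along the fingers, y is the line along which they close (so a half turn about z gives the same grasp; the last joint's range is limited). The gripper opens to 85 mm and grips with 20 to 120 N. Pads are 22 mm wide; open, the fingers measure 114 mm over their backs; the gripper's body (76 mm by 85 mm) begins 54 mm behind the grasp point. The pads swing forward as they close: fully open they stand 13 mm farther back than shut.
Start: joints at [-1.321, 0.628, 0.038, 1.517, -0.027, 0.996, -0.02], TCP at [201.852, 617.878, 253.313] pointing down, gripper open.
Joint ranges: [-3.06, 3.06], [-0.37, 2.12], [-1.25, 1.32], [0.18, 2.47], [-1.1, 4.24], [0.23, 1.98], [-2.94, 2.94]. Speed limits (rad/s): [2.57, 2.57, 3.14, 3.14, 3.14, 3.14, 3.14].

### API

Orientations are given as [roll, pitch, yaw] about the fixed x, y, z axes, in that order (R = Rz(yaw) Ry(pitch) Rx(roll)).
In Python, from cell import ctrl gives the robot as it stands.
- The arm moves only by the tool step_arm, never from a script. Its argument "plan" is a list of rows, each an object of numbers: "dx", "dy", "dz": the shift along the tool's x, y, z scaled (see below); "ax", "ay", "az": the turn, a rotation vector about the tool's x, y, z scaled (see below); "gripper": the opening, from 0 (shut) to 1 (fully open). A call has 1 to 20 rows; each row shifts and turns the commanded pose from where the row before left it, along the tool's axes as they then stand; what a row does not reach is not made up. The controller multiplies each number of a shift by 0.3 m and each number of a turn by 90 degrees. A row lasts 1/8 s, in which the tool goes at most 62.5 mm and 10.7 degrees, less where a joint would pass 70% of its speed; a pose out of reach is approached as far as the arm can. A call with a number of a shift or a turn outside -1 to 1 is refused whole. A call with a gripper value outside its range is refused whole. The fingers move at their own pace and stop on an object; the grip force is fixed at half the most. Time passes only in rows, so rows that do not move let the fingers close. It gives the time, the measured TCP pose, the force, the opening and the grip force at its end, in the units of the state.
- ctrl.read_state(): the state, without advancing time (a new reading comes with each control period).
- ctrl.get_image(name): name is "scene" or "top" or "wrist"; returns a dict with "color" (420x560x3 uint8, red, green, blue), "range_z" (420x560 float32, mm along the optical axis (not along the pixel's ray), 0 where there is no reading), "fx", "fy", "cx", "cy" (pixels), "k1" (the pictures are not rectified: a ray, as slopes to the right and down, at radius r is drawn at 1 + k1 r^2 times it, then the intrinsics apply), "T" (4x4, takes a point from camera to world coordinates); the wrist camera has in their place "T_tool_cam" (4x4, takes a point from camera to tool coordinates, whose origin is the TCP and whose axes are the flange's). Camera axes: x right, y down, z forward; pixel columns grow to the right and rows downward; lengths in mm; the calibration is good to about 2 mm. A picture is of the moment at which its call begins: read the wrist's pose just before it.
- ctrl.finish_job(): hands the job in; it is judged then, once.
The state is a dict: "clock": time; "qpos": joint angles; "qd": joint speeds; "tau": joint torques, N m; "eef_pos": TCP position; "tool_rot": TCP orientation; "force": force on the tool from outside, world axes, zero at the start; "torque": the same for the moment, N m; "width": finger opening in mm; "gripper_force": force on a finger pad.
Only numpy, scipy, OpenCV 4.12 (cv2) and the standard library are available. Lean on these libraries where they do the work, as an engineer would, in place of code of your own. Each camera call takes 0.05 s, during which the arm holds its last target. There are 200 camera calls.

## Working session

There is one attempt and no reset: what is moved stays moved. The work goes in short steps, Python scripts to look and compute and a tool call to move; the robot and the scene stay as the last step left them, time stands still between calls to the robot, and variables do not carry over. Pictures are saved under pics/ and viewed, at most 10 in all, crops included, and the job is handed in when it is done.

Besides the shell and the picture viewer there is one more tool, called after "Request:" as name([rows], argument=value, ...), one row to a line, values as JSON. step_arm: Moves the arm, as the interface text tells. Shifts and turns lie within -1 to 1; 1 stands for 0.3 m of shift or 90 degrees of turn. Its arguments: {"type":"object","properties":{"plan":{"type":"array"}},"required":["plan"]}

```bash
ls; mkdir -p pics
cat > h.py <<'E'
import numpy as np, cv2
from cell import ctrl
from scipy.spatial.transform import Rotation as R
def toolT(s):
    T=np.eye(4); T[:3,:3]=R.from_euler('xyz',s['tool_rot']).as_matrix(); T[:3,3]=s['eef_pos']; return T
def img(n):
    s=ctrl.read_state(); d=ctrl.get_image(n)
    d['W']=toolT(s)@np.array(d['T_tool_cam']) if n=='wrist' else np.array(d['T']); d['s']=s
    return d
def rays(d,uv):
    K=np.array([[d['fx'],0,d['cx']],[0,d['fy'],d['cy']],[0,0,1.]])
    uv=np.asarray(uv,float).reshape(-1,1,2)
    return cv2.undistortPoints(uv,K,np.array([d['k1'],0,0,0.]))[:,0] if False else inv(d,uv[:,0])
def inv(d,uv):
    p=(uv-[d['cx'],d['cy']])/[d['fx'],d['fy']]; q=p.copy()
    for _ in range(20): q=p/(1+d['k1']*(q**2).sum(1,keepdims=True))
    return q
def onplane(d,uv,z):
    q=inv(d,np.asarray(uv,float).reshape(-1,2)); v=np.c_[q,np.ones(len(q))]@d['W'][:3,:3].T; o=d['W'][:3,3]
    return o+v*((z-o[2])/v[:,2])[:,None]
def cloud(d):
    h,w=d['range_z'].shape; u,v=np.meshgrid(np.arange(w),np.arange(h))
    q=inv(d,np.c_[u.ravel(),v.ravel()].astype(float)); z=d['range_z'].ravel()[:,None]
    P=np.c_[q*z,z]@d['W'][:3,:3].T+d['W'][:3,3]; P[z[:,0]==0]=np.nan
    return P.reshape(h,w,3)
def save(d,f): cv2.imwrite(f,d['color'][:,:,::-1])
E
sed -i "/K=np/,/return cv2/d;/def rays/d" h.py
cat > a.py <<'E'
from h import *
a=img('scene');b=img('top')
save(a,'pics/scene.png');save(b,'pics/top.png')
np.savez('top.npz',**{k:b[k] for k in b if k!='s'})
print(ctrl.read_state()['clock'],a['W'].round(2),b['W'].round(2),b['fx'],b['k1'])
E
python3 a.py
```

```text
pics
0.1 [[ 8.00000e-02  8.00000e-01 -6.00000e-01  1.21243e+03]
 [ 1.00000e+00 -6.00000e-02  5.00000e-02  8.08500e+01]
 [-0.00000e+00 -6.00000e-01 -8.00000e-01  9.10060e+02]
 [ 0.00000e+00  0.00000e+00  0.00000e+00  1.00000e+00]] [[-2.00000e-02 -1.00000e+00  6.00000e-02  5.44170e+02]
 [-1.00000e+00  2.00000e-02  2.00000e-02  1.03480e+02]
 [-2.00000e-02 -6.00000e-02 -1.00000e+00  1.21883e+03]
 [ 0.00000e+00  0.00000e+00  0.00000e+00  1.00000e+00]] 422.5258303877236 -0.08420428832238887
```

View pics/top.png

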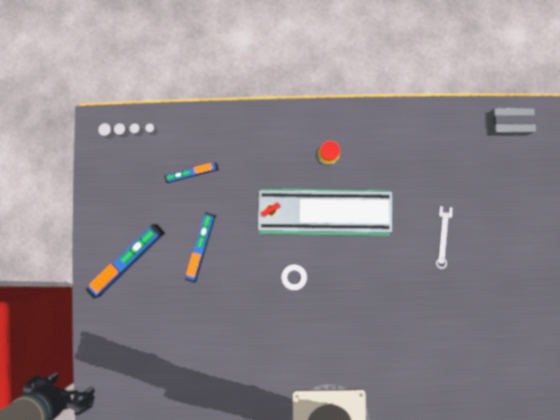

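View pics/scene.png

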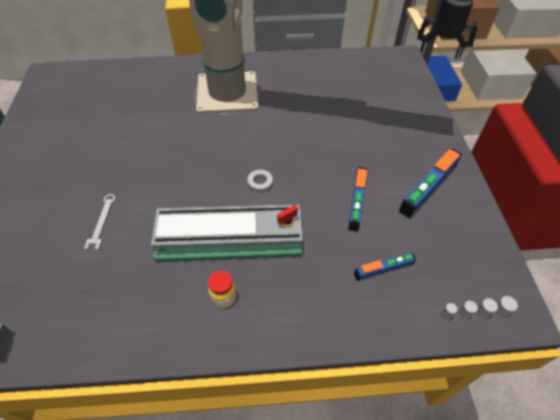

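The top view shows three levels, at about (125,260), (200,246) and (191,172). The middle one is about 69 px long, roughly 200 mm, so it looks like the one meant. The plate is at (325,212) with its red knob at (271,210). The jar is at (330,152), the ring at (294,277) and the wrench at (443,238).

```bash
cat > b.py <<'E'
from h import *
d=dict(np.load('top.npz'));c=cv2.cvtColor(d['color'],cv2.COLOR_RGB2HSV)
H,S,V=[c[:,:,i].astype(int) for i in range(3)]
P=cloud(d)
u,v=np.meshgrid(np.arange(560),np.arange(420))
def rect(m,z,name,amin=30):
    n,l,st,ce=cv2.connectedComponentsWithStats(m.astype(np.uint8))
    for i in range(1,n):
        if st[i,4]<amin: continue
        uv=np.c_[u[l==i],v[l==i]]; X=onplane(d,uv,z)[:,:2].astype(np.float32)
        r=cv2.minAreaRect(X); print(name,np.round(ce[i]),st[i,4],'c',np.round(r[0],1),'size',np.round(r[1],1),'ang',round(r[2],1),'mean',X.mean(0).round(1),'z',np.nanmedian(P[l==i][:,2]).round(1))
box=(u>80)&(u<480)&(v>110)&(v<320)
rect(box&(H>100)&(H<130)&(S>130),36,'blue')
rect(box&(H>5)&(H<18)&(S>170)&(V>120),48,'orange')
rect(box&((H<4)|(H>174))&(S>150)&(V>90),110,'red',10)
rect(box&(S<40)&(V>215),67,'white',100)
# full level incl black ends: by range height
rect(box&(P[:,:,2]>20)&(u<230),36,'lvl')
E
python3 b.py
```

```text
blue [183. 176.] 70 c [719.8 412.1] size [20.5 79.6] ang 13.5 mean [716.9 403. ] z 27.8
blue [204. 239.] 146 c [550.1 343.8] size [ 27.9 108.3] ang 70.8 mean [536.1 343.5] z 37.3
blue [143. 234.] 33 c [553.9 520.3] size [ 9.2 59.8] ang 35.6 mean [554.1 519.7] z 48.7
blue [129. 261.] 405 c [474. 578.] size [ 38.9 253.3] ang 43.5 mean [478.9 562.3] z 48.4
orange [328. 156.] 36 c [764.6  -7. ] size [54.  24.5] ang 66.1 mean [762.5  -7.3] z 77.2
orange [202. 168.] 51 c [736.9 344.9] size [15.3 41.2] ang 12.7 mean [737.4 345.4] z 38.7
orange [193. 264.] 72 c [468.1 373.4] size [20.5 56.3] ang 72.1 mean [467.5 374.1] z 49.7
orange [103. 278.] 245 c [432.3 630.9] size [28.6 82.5] ang 43.5 mean [432.  631.3] z 66.2
red [330. 150.] 260 c [767.   -9.7] size [45.1 48.5] ang 88.5 mean [768.1  -8.3] z 81.2
red [270. 209.] 83 c [612.4 152.8] size [13.8 49.6] ang 34.5 mean [612.6 153.1] z 113.9
white [332. 211.] 2833 c [608.8   5.1] size [354.7  68. ] ang 88.0 mean [606.9 -13.5] z 68.1
white [444. 234.] 274 c [ 535.1 -320.6] size [ 31.1 147.4] ang 85.5 mean [ 537.9 -317.6] z 8.7
white [294. 277.] 302 c [430.3  94.8] size [62.3 64.8] ang 89.0 mean [430.7  94.5] z 21.2
lvl [113. 129.] 291 c [857.6 611.9] size [86.  41.7] ang 87.8 mean [859.3 613.1] z 40.9
lvl [135. 129.] 97 c [858.1 543.8] size [33.6 29.6] ang 88.0 mean [857.8 544.5] z 40.7
lvl [151. 129.] 79 c [857.1 498.5] size [33.2 23.2] ang 52.2 mean [857.7 499. ] z 40.6
lvl [191. 172.] 417 c [728.6 381.9] size [ 23.1 155.4] ang 12.7 mean [728.8 380.6] z 32.5
lvl [200. 248.] 738 c [515.1 356.2] size [ 31.7 199.2] ang 71.8 mean [513.3 356.8] z 41.1
lvl [124. 261.] 1382 c [478.1 576.9] size [ 45.3 277.1] ang 42.9 mean [476.7 577.1] z 53.2
```

The target level is confirmed: 199 x 32 mm at about (515,357), x axis at about -18.5 deg, with the pad at its -x end. The strip centre should be near (608,-47) and the knob near (612,153). Next is a helper that works out moves in tool units.

```bash
cat > go.py <<'E'
import sys
from h import *
# go.py x y z yawdeg : totals in row units needed (tool frame), tool vertical
def need(x,y,z,yaw):
    s=ctrl.read_state();T=toolT(s);g=np.array([x,y,z])
    Rg=R.from_euler('z',yaw,degrees=True)*R.from_euler('x',180,degrees=True)
    d=T[:3,:3].T@(g-T[:3,3]); w=(R.from_matrix(T[:3,:3]).inv()*Rg).as_rotvec(degrees=True)
    print('clock',round(s['clock'],2),'pos',np.round(s['eef_pos'],1),'rot',np.round(np.degrees(s['tool_rot']),1),'q7',round(s['qpos'][6],2),'F',np.round(s['force'],1),'w',round(s['width'],1))
    print('shift units',(d/300).round(4),'mm',d.round(1),'| turn units',(w/90).round(4),'deg',w.round(1))
if __name__=='__main__': need(*map(float,sys.argv[1:5]))
E
python3 go.py 515 357 230 -18.5
python3 - <<'E'
from h import *
d=img('wrist');print(d['T_tool_cam'],d['fx'])
E
```

```text
clock 0.1 pos [201.7 617.4 252.5] rot [-179.9    0.   161.9] q7 -0.02 F [ 0.3 -0.4  0. ] w 85.8
shift units [-1.2623 -0.5005  0.0758] mm [-378.7 -150.2   22.7] | turn units [-0.0000e+00 -1.7000e-03 -1.9955e+00] deg [  -0.    -0.2 -179.6]
[[ 2.52128982e-04 -9.50810322e-01 -3.09773574e-01  7.88835564e+01]
 [ 9.99999826e-01  7.45038747e-05  5.85233538e-04 -6.40056137e-01]
 [-5.33366757e-04 -3.09773668e-01  9.50810176e-01 -1.19972663e+02]
 [ 0.00000000e+00  0.00000000e+00  0.00000000e+00  1.00000000e+00]] 335.28724793805014
```

Request:
step_arm([
  {"dx":-0.158,"dy":-0.0626,"dz":0.0095,"gripper":1},
  {"dx":-0.158,"dy":-0.0626,"dz":0.0095,"gripper":1},
  {"dx":-0.158,"dy":-0.0626,"dz":0.0095,"gripper":1},
  {"dx":-0.158,"dy":-0.0626,"dz":0.0095,"gripper":1},
  {"dx":-0.158,"dy":-0.0626,"dz":0.0095,"gripper":1},
  {"dx":-0.158,"dy":-0.0626,"dz":0.0095,"gripper":1},
  {"dx":-0.158,"dy":-0.0626,"dz":0.0095,"gripper":1},
  {"dx":-0.158,"dy":-0.0626,"dz":0.0095,"gripper":1},
  {"gripper":1},
  {"gripper":1},
])

```text
invalid input
```

```bash
cat > lv.py <<'E'
from h import *
import sys
d=img('wrist');save(d,sys.argv[1]);c=cv2.cvtColor(d['color'],cv2.COLOR_RGB2HSV)
H,S,V=[c[:,:,i].astype(int) for i in range(3)]
P=cloud(d);u,v=np.meshgrid(np.arange(560),np.arange(420))
def rect(m,z,name,amin=300):
    n,l,st,ce=cv2.connectedComponentsWithStats(m.astype(np.uint8))
    for i in range(1,n):
        if st[i,4]<amin: continue
        X=onplane(d,np.c_[u[l==i],v[l==i]],z)[:,:2].astype(np.float32)
        r=cv2.minAreaRect(X); b=cv2.boxPoints(r)
        e=max([b[1]-b[0],b[2]-b[1]],key=lambda t:(t**2).sum())
        print(name,ce[i].round(),st[i,4],'c',np.round(r[0],1),'size',np.round(r[1],1),'long ang',np.degrees(np.arctan2(e[1],e[0])).round(1)%180,'z',np.nanmedian(P[l==i][:,2]).round(1))
if __name__=='__main__':
    rect((H>5)&(H<18)&(S>170)&(V>120),48,'orange')
    rect((H>50)&(H<85)&(S>100)&(V>60),44,'green')
    rect((H>100)&(H<130)&(S>130),36,'blue')
E
python3 lv.py pics/w1.png; python3 go.py 515 357 230 161.5
```

```text
orange [350. 361.] 1279 c [439.  628.7] size [36.8 72.9] long ang 133.4 z 63.7
blue [332. 351.] 1192 c [425.4 608.6] size [ 46.4 129.6] long ang 112.5 z 46.7
clock 0.2 pos [201.7 617.5 252.7] rot [-179.9   -0.   161.9] q7 -0.02 F [ 0.   0.3 -0.2] w 85.5
shift units [-1.2623 -0.5011  0.0763] mm [-378.7 -150.3   22.9] | turn units [-0.0007 -0.      0.0045] deg [-0.1 -0.   0.4]
```

View pics/w1.png

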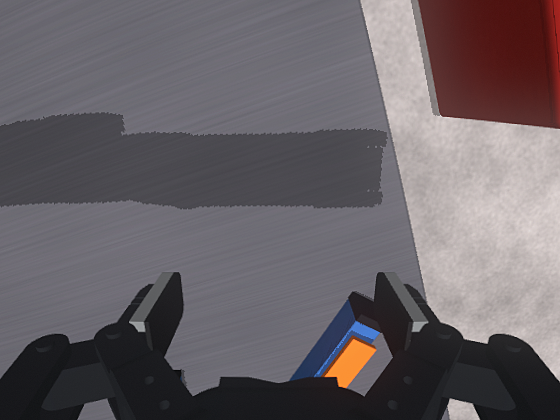

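The move was refused, so the arm hasn't moved and this picture shows only the bench and the large level at (345,350). Rows may need every key, so I'll resend with all of them.

Request:
step_arm([
  {"dx":-0.158,"dy":-0.0626,"dz":0.0095,"ax":0,"ay":0,"az":0,"gripper":1},
  {"dx":-0.158,"dy":-0.0626,"dz":0.0095,"ax":0,"ay":0,"az":0,"gripper":1},
  {"dx":-0.158,"dy":-0.0626,"dz":0.0095,"ax":0,"ay":0,"az":0,"gripper":1},
  {"dx":-0.158,"dy":-0.0626,"dz":0.0095,"ax":0,"ay":0,"az":0,"gripper":1},
  {"dx":-0.158,"dy":-0.0626,"dz":0.0095,"ax":0,"ay":0,"az":0,"gripper":1},
  {"dx":-0.158,"dy":-0.0626,"dz":0.0095,"ax":0,"ay":0,"az":0,"gripper":1},
  {"dx":-0.158,"dy":-0.0626,"dz":0.0095,"ax":0,"ay":0,"az":0,"gripper":1},
  {"dx":-0.158,"dy":-0.0626,"dz":0.0095,"ax":0,"ay":0,"az":0,"gripper":1},
  {"dx":0,"dy":0,"dz":0,"ax":0,"ay":0,"az":0,"gripper":1},
  {"dx":0,"dy":0,"dz":0,"ax":0,"ay":0,"az":0,"gripper":1},
])

```text
clock: 1.45
eef_pos: [515.1, 357.7, 230.2]
tool_rot: [3.142, -0.001, 2.826]
force: [-0.9, 0.7, -0.0]
width: 85.4
gripper_force: 0.0
```

```bash
python3 lv.py pics/w2.png; python3 go.py 515 357 230 161.5
```

```text
orange [542.  28.] 1781 c [448.8 615.3] size [36.1 45. ] long ang 133.5 z 63.6
orange [277. 135.] 1834 c [467.8 371.1] size [22.2 62.3] long ang 162.4 z 47.3
orange [328. 365.] 547 c [726.4 346.8] size [20.2 46.9] long ang 103.2 z 36.3
green [490.  97.] 1102 c [492.8 562.3] size [22.9 40.3] long ang 133.0 z 56.7
green [460. 137.] 668 c [521.4 531.8] size [22.8 41.6] long ang 133.0 z 55.5
green [435. 178.] 943 c [550.2 500.9] size [22.9 38.7] long ang 132.8 z 56.8
green [278. 205.] 443 c [529.8 351.8] size [14.3 28.1] long ang 162.3 z 42.1
green [278. 262.] 348 c [587.9 333.3] size [14.  28.2] long ang 162.3 z 42.2
green [ 68. 288.] 2755 c [548.6 109.4] size [185.3  30.8] long ang 85.2 z 21.0
blue [461. 110.] 5754 c [497.1 547.9] size [ 54.3 186.6] long ang 133.0 z 46.2
blue [276.  93.] 321 c [432.9 382.5] size [24.1  9.4] long ang 71.9 z 35.4
blue [278. 213.] 1220 c [552.6 345.1] size [ 25.5 107. ] long ang 162.6 z 35.2
blue [339. 343.] 1488 c [716.3 364.9] size [ 38.6 107.4] long ang 103.2 z 19.8
clock 1.5 pos [514.5 358.5 230.3] rot [ 1.80e+02 -1.00e-01  1.62e+02] q7 0.62 F [-0.1  1.2  0.4] w 85.6
shift units [-0.0032 -0.0041  0.001 ] mm [-1.  -1.2  0.3] | turn units [ 0.0002 -0.0009  0.0055] deg [ 0.  -0.1  0.5]
```

The level's centre is at (515.3, 356.2) and its yaw is -17.7 deg, from both the pad and the vial, with heights 47 and 42 mm as expected. Next I descend and grip.

Request:
step_arm([
  {"dx":-0.005,"dy":-0.0065,"dz":0.1,"ax":0,"ay":0,"az":0,"gripper":1},
  {"dx":0,"dy":0,"dz":0.13,"ax":0,"ay":0,"az":0,"gripper":1},
  {"dx":0,"dy":0,"dz":0.13,"ax":0,"ay":0,"az":0,"gripper":1},
  {"dx":0,"dy":0,"dz":0.13,"ax":0,"ay":0,"az":0,"gripper":1},
  {"dx":0,"dy":0,"dz":0.1,"ax":0,"ay":0,"az":0,"gripper":1},
  {"dx":0,"dy":0,"dz":0.055,"ax":0,"ay":0,"az":0,"gripper":1},
  {"dx":0,"dy":0,"dz":0.03,"ax":0,"ay":0,"az":0,"gripper":1},
  {"dx":0,"dy":0,"dz":0,"ax":0,"ay":0,"az":0,"gripper":1},
  {"dx":0,"dy":0,"dz":0,"ax":0,"ay":0,"az":0,"gripper":0},
  {"dx":0,"dy":0,"dz":0,"ax":0,"ay":0,"az":0,"gripper":0},
  {"dx":0,"dy":0,"dz":0,"ax":0,"ay":0,"az":0,"gripper":0},
  {"dx":0,"dy":0,"dz":0,"ax":0,"ay":0,"az":0,"gripper":0},
  {"dx":0,"dy":0,"dz":0,"ax":0,"ay":0,"az":0,"gripper":0},
  {"dx":0,"dy":0,"dz":0,"ax":0,"ay":0,"az":0,"gripper":0},
])

```text
clock: 3.25
eef_pos: [517.1, 355.6, 28.8]
tool_rot: [3.14, 0.001, 2.826]
force: [0.2, 1.4, 5.9]
width: 25.1
gripper_force: 61.2
```

Gripped, width 25.1 mm. Next I lift and turn, then carry the level over the plate.

Request:
step_arm([
  {"dx":0,"dy":0,"dz":-0.06,"ax":0,"ay":0,"az":0,"gripper":0},
  {"dx":0,"dy":0,"dz":-0.06,"ax":0,"ay":0,"az":0.1,"gripper":0},
  {"dx":0,"dy":0,"dz":-0.07,"ax":0,"ay":0,"az":0.103,"gripper":0},
  {"dx":0,"dy":0,"dz":-0.07,"ax":0,"ay":0,"az":0.103,"gripper":0},
  {"dx":0,"dy":0,"dz":-0.07,"ax":0,"ay":0,"az":0.103,"gripper":0},
  {"dx":0,"dy":0,"dz":-0.07,"ax":0,"ay":0,"az":0.103,"gripper":0},
  {"dx":0,"dy":0,"dz":-0.07,"ax":0,"ay":0,"az":0.103,"gripper":0},
  {"dx":0,"dy":0,"dz":-0.07,"ax":0,"ay":0,"az":0.103,"gripper":0},
  {"dx":0,"dy":0,"dz":0,"ax":0,"ay":0,"az":0.103,"gripper":0},
  {"dx":-0.148,"dy":0.039,"dz":0,"ax":0,"ay":0,"az":0,"gripper":0},
  {"dx":-0.148,"dy":0.039,"dz":0,"ax":0,"ay":0,"az":0,"gripper":0},
  {"dx":-0.148,"dy":0.039,"dz":0,"ax":0,"ay":0,"az":0,"gripper":0},
  {"dx":-0.148,"dy":0.039,"dz":0,"ax":0,"ay":0,"az":0,"gripper":0},
  {"dx":-0.148,"dy":0.039,"dz":0,"ax":0,"ay":0,"az":0,"gripper":0},
  {"dx":-0.148,"dy":0.039,"dz":0,"ax":0,"ay":0,"az":0,"gripper":0},
  {"dx":-0.148,"dy":0.039,"dz":0,"ax":0,"ay":0,"az":0,"gripper":0},
  {"dx":-0.148,"dy":0.039,"dz":0,"ax":0,"ay":0,"az":0,"gripper":0},
  {"dx":-0.145,"dy":0.038,"dz":0,"ax":0,"ay":0,"az":0,"gripper":0},
  {"dx":0,"dy":0,"dz":0,"ax":0,"ay":0,"az":0,"gripper":0},
  {"dx":0,"dy":0,"dz":0,"ax":0,"ay":0,"az":0,"gripper":0},
])

```text
clock: 5.75
eef_pos: [606.7, -46.6, 189.9]
tool_rot: [-3.14, -0.001, 1.536]
force: [0.5, 1.3, -4.7]
width: 25.3
gripper_force: 60.1
```

```bash
python3 go.py 608 -47 190 88
cat > pl.py <<'E'
from lv import *
rect((S<40)&(V>150),66,'white')
rect((H>50)&(H<85)&(S>100)&(V>60),20,'green')
rect(((H<4)|(H>174))&(S>150)&(V>90),110,'red',100)
E
python3 pl.py pics/w3.png
```

```text
clock 5.75 pos [606.7 -46.6 189.9] rot [-1.799e+02 -1.000e-01  8.800e+01] q7 0.29 F [ 0.5  1.3 -4.7] w 25.3
shift units [-0.0013  0.0042 -0.0005] mm [-0.4  1.3 -0.1] | turn units [-0.001  -0.0009 -0.0001] deg [-0.1 -0.1 -0. ]
white [295.  65.] 4932 c [ 6.092e+02 -4.000e-01] size [192.8  73.6] long ang 88.2 z 64.9
white [354.  39.] 832 c [661.8  69.2] size [50.1  7.3] long ang 88.5 z 64.6
white [214. 238.] 724 c [555.9 -74.2] size [78.5  7.1] long ang 87.9 z 66.1
white [343. 241.] 747 c [657.4 -79.9] size [79.8  7.5] long ang 88.3 z 66.1
white [236. 231.] 507 c [573.6 -66.6] size [55.8  7.2] long ang 88.3 z 66.1
white [278. 372.] 519 c [ 601.8 -204.3] size [22.4 25. ] long ang 178.1 z 204.7
green [278. 339.] 2008 c [ 601.3 -212.6] size [81.9 40.3] long ang 88.3 z 202.6
red [506. 160.] 4733 c [748.2  -6.4] size [45.1 51.7] long ang 172.7 z 79.3
```

View pics/w3.png

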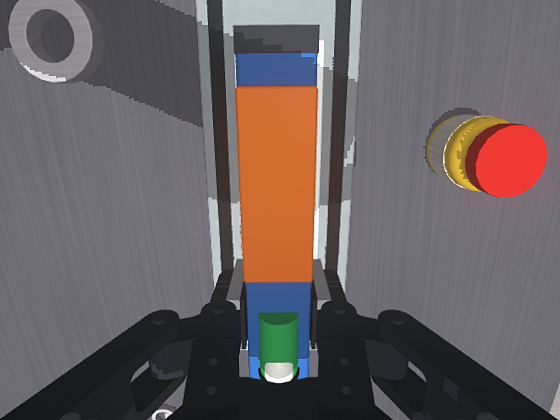

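The wrist view shows the level over the plate along the strip. The plate's edges are at (214,238) and (343,241), so its axis is at x ≈ 607.6 for y = -47, yaw 88.2 deg, top at about 66 mm. The jar at (480,160) is clear. Next I lower it.

Request:
step_arm([
  {"dx":-0.01,"dy":0.003,"dz":0.05,"ax":0,"ay":0,"az":0,"gripper":0},
  {"dx":0,"dy":0,"dz":0.08,"ax":0,"ay":0,"az":0,"gripper":0},
  {"dx":0,"dy":0,"dz":0.08,"ax":0,"ay":0,"az":0,"gripper":0},
  {"dx":0,"dy":0,"dz":0.05,"ax":0,"ay":0,"az":0,"gripper":0},
  {"dx":0,"dy":0,"dz":0.025,"ax":0,"ay":0,"az":0,"gripper":0},
  {"dx":0,"dy":0,"dz":0.01,"ax":0,"ay":0,"az":0,"gripper":0},
  {"dx":0,"dy":0,"dz":0.005,"ax":0,"ay":0,"az":0,"gripper":0},
  {"dx":0,"dy":0,"dz":0.005,"ax":0,"ay":0,"az":0,"gripper":0},
  {"dx":0,"dy":0,"dz":0,"ax":0,"ay":0,"az":0,"gripper":0},
])

```text
clock: 6.92
eef_pos: [608.6, -50.2, 98.8]
tool_rot: [3.141, -0.0, 1.536]
force: [-0.2, -0.1, -3.6]
width: 25.1
gripper_force: 60.1
```

Request:
step_arm([
  {"dx":0,"dy":0,"dz":0.004,"ax":0,"ay":0,"az":0,"gripper":0},
  {"dx":0,"dy":0,"dz":0.004,"ax":0,"ay":0,"az":0,"gripper":0},
  {"dx":0,"dy":0,"dz":0,"ax":0,"ay":0,"az":0,"gripper":0},
])

```text
clock: 7.3
eef_pos: [608.5, -50.1, 96.3]
tool_rot: [3.141, -0.0, 1.536]
force: [0.2, -0.3, -1.4]
width: 25.5
gripper_force: 60.4
```

Request:
step_arm([
  {"dx":0,"dy":0,"dz":0.004,"ax":0,"ay":0,"az":0,"gripper":0},
  {"dx":0,"dy":0,"dz":0.002,"ax":0,"ay":0,"az":0,"gripper":0},
  {"dx":0,"dy":0,"dz":0,"ax":0,"ay":0,"az":0,"gripper":0},
])

```text
clock: 7.68
eef_pos: [608.7, -49.9, 95.4]
tool_rot: [3.141, -0.001, 1.537]
force: [-1.5, 1.8, 7.2]
width: 25.1
gripper_force: 61.6
```

Request:
step_arm([
  {"dx":0,"dy":0,"dz":0,"ax":0,"ay":0,"az":0,"gripper":0.5},
  {"dx":0,"dy":0,"dz":0,"ax":0,"ay":0,"az":0,"gripper":0.8},
  {"dx":0,"dy":0,"dz":0,"ax":0,"ay":0,"az":0,"gripper":0.8},
  {"dx":0,"dy":0,"dz":0,"ax":0,"ay":0,"az":0,"gripper":0.8},
  {"dx":0,"dy":0,"dz":0,"ax":0,"ay":0,"az":0,"gripper":0.8},
  {"dx":0,"dy":0,"dz":-0.05,"ax":0,"ay":0,"az":0,"gripper":0.8},
  {"dx":0,"dy":0,"dz":-0.1,"ax":0,"ay":0,"az":0,"gripper":1},
  {"dx":0,"dy":0,"dz":-0.18,"ax":0,"ay":0,"az":0,"gripper":1},
  {"dx":0,"dy":0,"dz":-0.18,"ax":0,"ay":0,"az":0,"gripper":1},
  {"dx":0,"dy":0,"dz":0,"ax":0,"ay":0,"az":0,"gripper":1},
  {"dx":0,"dy":0,"dz":0,"ax":0,"ay":0,"az":0,"gripper":1},
])

```text
clock: 9.05
eef_pos: [608.0, -49.9, 247.7]
tool_rot: [3.141, -0.0, 1.536]
force: [-0.8, -1.0, -0.2]
width: 85.6
gripper_force: 0.0
```

```bash
cat > pl2.py <<'E'
import sys
from lv import *
rect((H>5)&(H<18)&(S>170)&(V>120),114,'orange')
rect((S<40)&(V>150),66,'white')
rect((H>50)&(H<85)&(S>100)&(V>60),110,'green',100)
rect(((H<4)|(H>174))&(S>150)&(V>60),112,'red',100)
E
python3 pl2.py pics/w4.png;python3 go.py 612 153 240 88
```

```text
orange [279. 127.] 1941 c [610.8   3.1] size [58.9 22.8] long ang 88.4 z 113.3
white [277. 147.] 17632 c [608.4 -35.2] size [285.1 109. ] long ang 88.0 z 65.9
white [338.  35.] 587 c [662.2  78. ] size [55.5  6.7] long ang 88.7 z 64.5
white [549. 316.] 2379 c [ 896.4 -200.6] size [ 36.2 209.2] long ang 104.5 z -750.5
white [199. 381.] 360 c [ 506.6 -273.1] size [16.6 51.3] long ang 167.6 z 6.2
green [279. 220.] 535 c [608.6 -64.3] size [27.  14.6] long ang 87.6 z 109.1
green [279. 250.] 395 c [607.8 -93. ] size [26.9 13.7] long ang 88.0 z 109.2
green [279. 287.] 390 c [ 606.7 -124.7] size [28.9 14.2] long ang 88.0 z 109.5
red [463. 145.] 3128 c [752.1  -7.9] size [45.2 51.1] long ang 179.0 z 79.3
clock 9.1 pos [607.6 -49.8 246.8] rot [-179.9   -0.    88. ] q7 0.27 F [-0.1  0.4  0.4] w 85.2
shift units [ 0.6762 -0.0086  0.0228] mm [202.9  -2.6   6.8] | turn units [-0.001  -0.0002  0.0002] deg [-0.1 -0.   0. ]
```

View pics/w4.png

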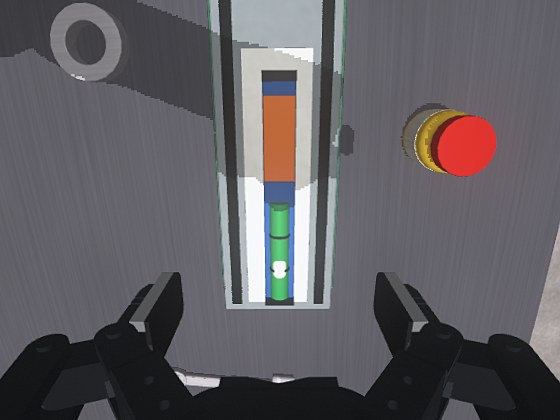

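The level lies along the strip, released: ends at v 72 and 303, pad at (279,138), rings at about v=236 and 270, bubble at about (279,268) near the hinge-side ring. I'll check the strip's far edge, then go to the knob.

```bash
python3 - <<'E'
import cv2
c=cv2.cvtColor(cv2.imread('pics/w4.png'),cv2.COLOR_BGR2HSV)
for x in (252,279): print(x,[(v,*map(int,c[v,x])) for v in list(range(40,56,3))+list(range(200,312,2) if x==279 else range(295,312,2))])
from h import *
E
python3 - <<'E'
import sys;sys.path.insert(0,'.')
from h import *
d=img('wrist')
print(onplane(d,[[252,47],[315,48],[252,305],[228,307]],66)[:,:2].round(1))
z=110; print([(v,onplane(d,[[279,v]],z)[0,1].round(1)) for v in (206,236,253,261,268,275,270,303)])
E
```

```text
252 [(40, 102, 18, 182), (43, 102, 20, 165), (46, 100, 19, 122), (49, 30, 9, 207), (52, 30, 8, 202), (55, 35, 8, 200), (295, 110, 3, 249), (297, 110, 3, 249), (299, 105, 2, 249), (301, 108, 5, 250), (303, 99, 18, 189), (305, 99, 17, 191), (307, 99, 17, 195), (309, 126, 22, 114), (311, 123, 20, 115)]
279 [(40, 101, 20, 183), (43, 100, 17, 182), (46, 100, 17, 180), (49, 90, 1, 255), (52, 25, 8, 203), (55, 35, 8, 203), (200, 110, 118, 143), (202, 99, 86, 113), (204, 68, 74, 103), (206, 68, 114, 146), (208, 68, 111, 143), (210, 69, 106, 135), (212, 68, 138, 220), (214, 68, 136, 214), (216, 68, 136, 212), (218, 68, 135, 213), (220, 68, 136, 212), (222, 68, 135, 212), (224, 68, 135, 212), (226, 68, 136, 212), (228, 68, 136, 212), (230, 68, 135, 211), (232, 68, 137, 211), (234, 68, 136, 213), (236, 69, 119, 161), (238, 140, 43, 88), (240, 68, 134, 204), (242, 68, 136, 210), (244, 68, 137, 210), (246, 68, 137, 209), (248, 68, 137, 210), (250, 68, 138, 209), (252, 68, 137, 207), (254, 68, 137, 207), (256, 68, 137, 207), (258, 68, 138, 207), (260, 68, 132, 213), (262, 144, 5, 255), (264, 110, 3, 250), (266, 110, 3, 250), (268, 110, 3, 250), (270, 110, 3, 250), (272, 110, 3, 250), (274, 110, 3, 250), (276, 128, 4, 253), (278, 66, 57, 224), (280, 68, 147, 203), (282, 68, 144, 204), (284, 68, 144, 203), (286, 68, 144, 203), (288, 68, 145, 202), (290, 68, 146, 201), (292, 68, 145, 201), (294, 68, 147, 201), (296, 68, 149, 200), (298, 68, 150, 202), (300, 70, 98, 114), (302, 120, 19, 68), (304, 108, 23, 56), (306, 99, 16, 204), (308, 97, 17, 195), (310, 124, 18, 114)]
[[ 590.4   72.8]
 [ 642.3   70.3]
 [ 576.2 -172.2]
 [ 550.9 -173.9]]
[(206, np.float64(-51.3)), (236, np.float64(-77.3)), (253, np.float64(-92.7)), (261, np.float64(-100.1)), (268, np.float64(-106.8)), (275, np.float64(-113.5)), (270, np.float64(-108.7)), (303, np.float64(-141.5))]
```

Request:
step_arm([
  {"dx":0.09,"dy":0,"dz":0,"ax":0,"ay":0,"az":0,"gripper":1},
  {"dx":0.12,"dy":0,"dz":0,"ax":0,"ay":0,"az":0,"gripper":1},
  {"dx":0.12,"dy":0,"dz":0,"ax":0,"ay":0,"az":0,"gripper":1},
  {"dx":0.12,"dy":0,"dz":0,"ax":0,"ay":0,"az":0,"gripper":1},
  {"dx":0.05,"dy":0,"dz":0,"ax":0,"ay":0,"az":0,"gripper":1},
  {"dx":0,"dy":0,"dz":0,"ax":0,"ay":0,"az":0,"gripper":1},
])

```text
clock: 9.9
eef_pos: [613.1, 100.2, 246.3]
tool_rot: [-3.14, 0.001, 1.538]
force: [-0.1, -0.5, -0.2]
width: 85.6
gripper_force: 0.0
```

```bash
python3 pl2.py pics/w5.png;python3 go.py 612 153 240 88
```

```text
orange [279. 324.] 722 c [610.8   2.7] size [62.3 22.8] long ang 87.4 z 113.4
white [107. 191.] 2118 c [452.3 104.1] size [60.2 60.9] long ang 178.3 z 19.2
white [227. 270.] 1406 c [558.6   2.6] size [238.5   7.2] long ang 88.0 z 65.1
white [276. 266.] 10190 c [609.1  -4.7] size [238.6  73.8] long ang 88.1 z 65.4
white [327. 275.] 1357 c [659.6  -4.8] size [230.1   7.5] long ang 88.1 z 65.2
white [549. 312.] 2687 c [897.3 -43.9] size [ 38.3 218.9] long ang 104.6 z -750.6
green [279. 367.] 357 c [608.9 -61.9] size [32.9 13.6] long ang 87.8 z 109.0
red [276. 137.] 1310 c [614.2 152.6] size [13.8 54.5] long ang 119.6 z 111.4
red [442. 292.] 1891 c [756.1  15.7] size [37.1 55. ] long ang 127.8 z 79.1
clock 9.95 pos [613.3  98.4 246.7] rot [-1.799e+02  1.000e-01  8.800e+01] q7 0.03 F [-1.  -0.4 -0.1] w 85.7
shift units [ 0.1817 -0.0108  0.0221] mm [54.5 -3.2  6.6] | turn units [-0.0006  0.001  -0.0003] deg [-0.1  0.1 -0. ]
```

View pics/w5.png

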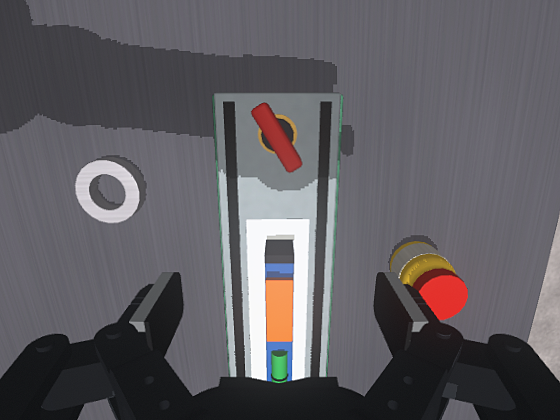

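The strip's centre is at y ≈ -50 and the level is centred on it. The bubble is at about +13.5 mm, so the knob needs about 1.4 rad clockwise. The knob is at (276,137) in the picture, i.e. (614.2,152.6), wing at 119.6 deg, top at 111 mm. Next I grasp it.

Request:
step_arm([
  {"dx":0.09,"dy":-0.002,"dz":0,"ax":0,"ay":0,"az":0,"gripper":1},
  {"dx":0.091,"dy":-0.0013,"dz":0,"ax":0,"ay":0,"az":0,"gripper":1},
  {"dx":0,"dy":0,"dz":0.08,"ax":0,"ay":0,"az":-0.1,"gripper":1},
  {"dx":0,"dy":0,"dz":0.1,"ax":0,"ay":0,"az":-0.1,"gripper":1},
  {"dx":0,"dy":0,"dz":0.1,"ax":0,"ay":0,"az":-0.1,"gripper":1},
  {"dx":0,"dy":0,"dz":0.1,"ax":0,"ay":0,"az":-0.051,"gripper":1},
  {"dx":0,"dy":0,"dz":0.07,"ax":0,"ay":0,"az":0,"gripper":1},
  {"dx":0,"dy":0,"dz":0.037,"ax":0,"ay":0,"az":0,"gripper":1},
  {"dx":0,"dy":0,"dz":0,"ax":0,"ay":0,"az":0,"gripper":1},
])

```text
clock: 11.08
eef_pos: [614.3, 152.5, 100.7]
tool_rot: [-3.14, 0.0, 2.086]
force: [-0.3, -0.5, 0.7]
width: 85.4
gripper_force: 0.0
```

```bash
python3 go.py 614.2 152.6 100.4 119.6
```

```text
clock 11.07 pos [614.3 152.5 100.7] rot [-179.9    0.   119.5] q7 0.44 F [-0.3 -0.5  0.7] w 85.4
shift units [ 0.0006 -0.0002  0.001 ] mm [ 0.2 -0.1  0.3] | turn units [-0.001   0.0003 -0.0011] deg [-0.1  0.  -0.1]
```

Request:
step_arm([
  {"dx":0,"dy":0,"dz":0,"ax":0,"ay":0,"az":0,"gripper":0},
  {"dx":0,"dy":0,"dz":0,"ax":0,"ay":0,"az":0,"gripper":0},
  {"dx":0,"dy":0,"dz":0,"ax":0,"ay":0,"az":0,"gripper":0},
  {"dx":0,"dy":0,"dz":0,"ax":0,"ay":0,"az":0,"gripper":0},
  {"dx":0,"dy":0,"dz":0,"ax":0,"ay":0,"az":0,"gripper":0},
  {"dx":0,"dy":0,"dz":0,"ax":0,"ay":0,"az":0,"gripper":0},
  {"dx":0,"dy":0,"dz":0,"ax":0,"ay":0,"az":0,"gripper":0},
])

```text
clock: 11.95
eef_pos: [613.5, 153.2, 102.8]
tool_rot: [-3.14, -0.0, 2.088]
force: [-5.4, -2.7, 12.6]
width: 13.2
gripper_force: 63.0
```

Request:
step_arm([
  {"dx":0,"dy":0,"dz":-0.001,"ax":0,"ay":0,"az":0.07,"gripper":0},
  {"dx":0,"dy":0,"dz":-0.001,"ax":0,"ay":0,"az":0.08,"gripper":0},
  {"dx":0,"dy":0,"dz":-0.001,"ax":0,"ay":0,"az":0.08,"gripper":0},
  {"dx":0,"dy":0,"dz":-0.001,"ax":0,"ay":0,"az":0.08,"gripper":0},
  {"dx":0,"dy":0,"dz":-0.001,"ax":0,"ay":0,"az":0.08,"gripper":0},
  {"dx":0,"dy":0,"dz":-0.001,"ax":0,"ay":0,"az":0.08,"gripper":0},
  {"dx":0,"dy":0,"dz":-0.001,"ax":0,"ay":0,"az":0.08,"gripper":0},
  {"dx":0,"dy":0,"dz":-0.001,"ax":0,"ay":0,"az":0.08,"gripper":0},
  {"dx":0,"dy":0,"dz":-0.001,"ax":0,"ay":0,"az":0.08,"gripper":0},
  {"dx":0,"dy":0,"dz":-0.001,"ax":0,"ay":0,"az":0.08,"gripper":0},
  {"dx":0,"dy":0,"dz":-0.001,"ax":0,"ay":0,"az":0.07,"gripper":0},
  {"dx":0,"dy":0,"dz":-0.001,"ax":0,"ay":0,"az":0.03,"gripper":0},
  {"dx":0,"dy":0,"dz":0,"ax":0,"ay":0,"az":0,"gripper":0},
  {"dx":0,"dy":0,"dz":0,"ax":0,"ay":0,"az":0,"gripper":0},
])

```text
clock: 13.7
eef_pos: [614.3, 152.5, 106.4]
tool_rot: [3.141, 0.0, 0.688]
force: [-3.7, -3.3, 9.7]
width: 13.0
gripper_force: 60.2
```

```bash
python3 go.py 614.2 152.6 104 39.6
```

```text
clock 13.7 pos [614.3 152.5 106.4] rot [180.    0.   39.4] q7 -0.61 F [-3.7 -3.3  9.7] w 13.0
shift units [-0.0002 -0.0005  0.0081] mm [-0.1 -0.1  2.4] | turn units [ 0.0005  0.0003 -0.0017] deg [ 0.   0.  -0.2]
```

Request:
step_arm([
  {"dx":0,"dy":0,"dz":0,"ax":0,"ay":0,"az":0,"gripper":1},
  {"dx":0,"dy":0,"dz":0,"ax":0,"ay":0,"az":0,"gripper":1},
  {"dx":0,"dy":0,"dz":0,"ax":0,"ay":0,"az":0,"gripper":1},
  {"dx":0,"dy":0,"dz":0,"ax":0,"ay":0,"az":0,"gripper":1},
  {"dx":0,"dy":0,"dz":-0.1,"ax":0,"ay":0,"az":0,"gripper":1},
  {"dx":0,"dy":0,"dz":-0.18,"ax":0,"ay":0,"az":0,"gripper":1},
  {"dx":0,"dy":0,"dz":-0.18,"ax":0,"ay":0,"az":-0.1,"gripper":1},
  {"dx":0,"dy":0,"dz":0,"ax":0,"ay":0,"az":-0.11,"gripper":1},
  {"dx":0,"dy":0,"dz":0,"ax":0,"ay":0,"az":-0.11,"gripper":1},
  {"dx":0,"dy":0,"dz":0,"ax":0,"ay":0,"az":-0.11,"gripper":1},
  {"dx":0,"dy":0,"dz":0,"ax":0,"ay":0,"az":-0.11,"gripper":1},
  {"dx":-0.144,"dy":0,"dz":0,"ax":0,"ay":0,"az":0,"gripper":1},
  {"dx":-0.144,"dy":0,"dz":0,"ax":0,"ay":0,"az":0,"gripper":1},
  {"dx":-0.144,"dy":0,"dz":0,"ax":0,"ay":0,"az":0,"gripper":1},
  {"dx":-0.144,"dy":0,"dz":0,"ax":0,"ay":0,"az":0,"gripper":1},
  {"dx":0,"dy":0,"dz":0,"ax":0,"ay":0,"az":0,"gripper":1},
  {"dx":0,"dy":0,"dz":0,"ax":0,"ay":0,"az":0,"gripper":1},
])

```text
clock: 15.82
eef_pos: [608.7, -18.0, 242.6]
tool_rot: [-3.141, -0.001, 1.538]
force: [-0.4, 0.1, 0.5]
width: 85.5
gripper_force: 0.0
```

```bash
cat > bub.py <<'E'
import sys
from lv import *
rect((H>5)&(H<18)&(S>170)&(V>120),116,'orange')
# profile along vial: line through green pixels
g=(H>50)&(H<85)&(S>90)&(V>60)&(P[:,:,2]>95)
x=int(np.median(u[g]));vs=np.arange(v[g].min()-4,v[g].max()+5)
b=c[:,x-1:x+2].mean(1); y=onplane(d,np.c_[np.full(len(vs),x),vs],112)[:,1]
lab=['G' if b[k,1]>100 and b[k,2]>190 else 'W' if b[k,1]<50 and b[k,2]>200 else 'd' for k in vs]
p=0
for i in range(1,len(vs)+1):
    if i==len(vs) or lab[i]!=lab[p]: print(lab[p],vs[p],vs[i-1],y[p].round(1),y[i-1].round(1)); p=i
E
python3 bub.py pics/w6.png; python3 go.py 609.5 2 150 88
```

```text
orange [280. 154.] 671 c [611.   10.2] size [44.7 22.8] long ang 87.8 z 115.2
G 239 240 -45.4 -46.3
d 241 245 -47.2 -50.7
G 246 273 -51.6 -76.3
d 274 278 -77.2 -81.0
G 279 283 -81.9 -85.8
W 284 300 -86.7 -102.5
G 301 306 -103.5 -108.5
d 307 309 -109.6 -111.6
G 310 333 -112.6 -136.9
d 334 339 -138.0 -143.5
clock 15.88 pos [608.8 -17.1 242.6] rot [-1.80e+02 -1.00e-01  8.82e+01] q7 0.26 F [-0.   0.4  0.4] w 85.0
shift units [0.0635 0.0004 0.3086] mm [19.   0.1 92.6] | turn units [-0.0003 -0.0007  0.0022] deg [-0.  -0.1  0.2]
```

View pics/w6.png

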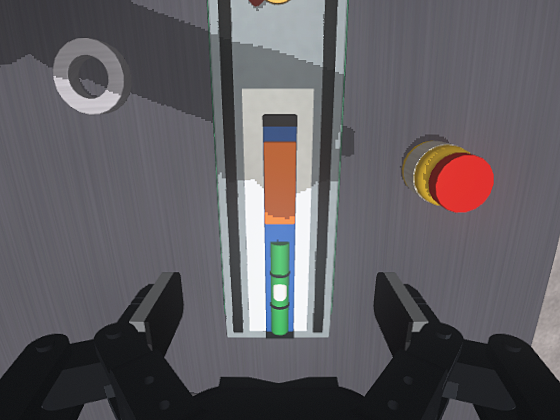

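The bubble sits at about (280,292), midway between the rings at v=276 and 308; its offset is about 0.3 mm. Now I shut the fingers and approach the pad, expected centre (610.7, 1) at about 116 mm.

Request:
step_arm([
  {"dx":0.06,"dy":0.004,"dz":0,"ax":0,"ay":0,"az":0,"gripper":0},
  {"dx":0,"dy":0,"dz":0,"ax":0,"ay":0,"az":0,"gripper":0},
  {"dx":0,"dy":0,"dz":0,"ax":0,"ay":0,"az":0,"gripper":0},
  {"dx":0,"dy":0,"dz":0,"ax":0,"ay":0,"az":0,"gripper":0},
  {"dx":0,"dy":0,"dz":0,"ax":0,"ay":0,"az":0,"gripper":0},
  {"dx":0,"dy":0,"dz":0.08,"ax":0,"ay":0,"az":0,"gripper":0},
  {"dx":0,"dy":0,"dz":0.1,"ax":0,"ay":0,"az":0,"gripper":0},
  {"dx":0,"dy":0,"dz":0.08,"ax":0,"ay":0,"az":0,"gripper":0},
  {"dx":0,"dy":0,"dz":0.04,"ax":0,"ay":0,"az":0,"gripper":0},
  {"dx":0,"dy":0,"dz":0.02,"ax":0,"ay":0,"az":0,"gripper":0},
  {"dx":0,"dy":0,"dz":0,"ax":0,"ay":0,"az":0,"gripper":0},
  {"dx":0,"dy":0,"dz":0,"ax":0,"ay":0,"az":0,"gripper":0},
])

```text
clock: 17.38
eef_pos: [611.1, -0.8, 147.6]
tool_rot: [3.14, -0.0, 1.538]
force: [0.7, -0.1, 0.1]
width: -0.0
gripper_force: 0.0
```

Request:
step_arm([
  {"dx":0.003,"dy":0,"dz":0.013,"ax":0,"ay":0,"az":0,"gripper":0},
  {"dx":0,"dy":0,"dz":0.01,"ax":0,"ay":0,"az":0,"gripper":0},
  {"dx":0,"dy":0,"dz":0.007,"ax":0,"ay":0,"az":0,"gripper":0},
  {"dx":0,"dy":0,"dz":0,"ax":0,"ay":0,"az":0,"gripper":0},
  {"dx":0,"dy":0,"dz":0,"ax":0,"ay":0,"az":0,"gripper":0},
])

```text
clock: 18.0
eef_pos: [610.5, 0.3, 137.8]
tool_rot: [-3.141, -0.0, 1.538]
force: [-0.0, -0.3, -0.6]
width: -0.0
gripper_force: 0.3
```

Request:
step_arm([
  {"dx":0,"dy":0,"dz":0.004,"ax":0,"ay":0,"az":0,"gripper":0},
  {"dx":0,"dy":0,"dz":0.004,"ax":0,"ay":0,"az":0,"gripper":0},
  {"dx":0,"dy":0,"dz":0.003,"ax":0,"ay":0,"az":0,"gripper":0},
  {"dx":0,"dy":0,"dz":0,"ax":0,"ay":0,"az":0,"gripper":0},
  {"dx":0,"dy":0,"dz":0,"ax":0,"ay":0,"az":0,"gripper":0},
])

```text
clock: 18.62
eef_pos: [610.6, 0.2, 135.2]
tool_rot: [3.141, -0.0, 1.538]
force: [-2.1, 0.2, 6.6]
width: 0.1
gripper_force: 3.5
```

Request:
step_arm([
  {"dx":0,"dy":0,"dz":0.003,"ax":0,"ay":0,"az":0,"gripper":0},
  {"dx":0,"dy":0,"dz":0.003,"ax":0,"ay":0,"az":0,"gripper":0},
  {"dx":0,"dy":0,"dz":0,"ax":0,"ay":0,"az":0,"gripper":0},
  {"dx":0,"dy":0,"dz":0,"ax":0,"ay":0,"az":0,"gripper":0},
  {"dx":0,"dy":0,"dz":0,"ax":0,"ay":0,"az":0,"gripper":0},
  {"dx":0,"dy":0,"dz":0,"ax":0,"ay":0,"az":0,"gripper":0},
  {"dx":0,"dy":0,"dz":0,"ax":0,"ay":0,"az":0,"gripper":0},
  {"dx":0,"dy":0,"dz":0,"ax":0,"ay":0,"az":0,"gripper":0},
])

```text
clock: 19.62
eef_pos: [610.7, 0.2, 133.9]
tool_rot: [3.141, -0.001, 1.538]
force: [-2.9, 0.7, 10.9]
width: 0.3
gripper_force: 5.1
```

```bash
python3 go.py 610.7 1 133 88; python3 bub.py pics/w7.png
```

```text
clock 19.62 pos [6.107e+02 2.000e-01 1.339e+02] rot [180.   -0.   88.1] q7 0.29 F [-2.9  0.7 10.9] w 0.3
shift units [0.0026 0.     0.0029] mm [0.8 0.  0.9] | turn units [ 0.0003 -0.0004  0.0011] deg [ 0.  -0.   0.1]
orange [284. 230.] 1620 c [611.3  20.1] size [28.  22.3] long ang 87.8 z 111.1
d 347 360 -41.9 -50.3
G 361 382 -51.0 -65.4
d 383 386 -66.1 -68.2
```

View pics/w7.png

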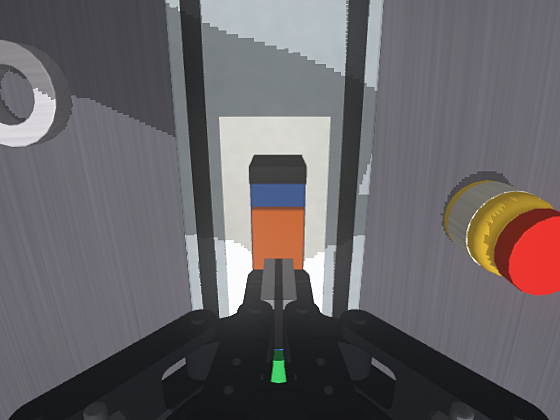

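The shut fingers rest on the orange pad at (280,265). The wrist reads 10.9 N and the level is still straight on the strip. The bubble was centred just before this, and pressing does not turn the knob, so I'm handing in.

```bash
python3 -c "
from cell import ctrl
print(ctrl.finish_job())"
```

```text
the job is handed in; nothing more can be done
None
```

I handed the job in at about 20 s with the level on the strip and the fingers still pressing the pad at about 11 N. The bubble was within about 0.3 mm of centre just before pressing; the gripper then hid it, so I could not recheck it, and no verdict came back.

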